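# Clip the power board into the satellite frame

## Task

Take the power board, the one with the orange bar, out of the black rack and press its lower edge fully home into the pair of empty brass spring clips in the small satellite's frame. It must end up standing upright across the frame with its component side facing the frame's open end, held by the clips alone. Leave the other boards in the rack, and the bottle and screwdriver where they are.

Things in the scene. Friction and masses are not known exactly. Their poses are not given: they have to be found in the camera images.
- power_board: the board to fit (loose, 0.11-0.18 kg): stiff green circuit board 84 wide (its y) x 96 high (z) x 4 thick (x), standing in a rack slot, orange bar on its upper edge. Origin: middle of its lower edge. z up; +x points out of the component side (two grey coil blocks, chips, up to 9 proud, 33 to 79 above the lower edge); -x side bare aluminium. Lower edge rounded. May lean 3 degrees in its slot
- power_board_bar (a point): centre of the power board's orange bar, 98 above the lower edge, on the board's mid-plane. The bar is 12 thick (board x), 60 long (board y), 16 high (90 to 106 above the lower edge): the place to grip, across its 12 thickness; its flat top may also be pushed on
- edge_l (a point): +y end of the power board's lower edge (42 from its middle)
- edge_r (a point): -y end of the power board's lower edge (42 from its middle)
- rack: black slotted board rack, 200 (its x) x 116 (y) x 42 high, fixed. Origin: centre of its underside. Boards stand on its 6 thick floor, side edges in 5.6 wide, 36 deep comb slots, one at x = -60, one at 0, one at +60 of the rack in any order, component sides to the rack's +x, board axes parallel to the rack's. A board slides straight up and is free when lifted by 36
- radio_board: a board of the same size and shape with a blue bar and a steel screening can; stays in the rack. Origin: middle of its lower edge
- computer_board: a board of the same size and shape with a bare aluminium bar and flat black chips; stays in the rack. Origin: middle of its lower edge
- sat_frame: open-topped aluminium frame, 227 long (its x) x 100 wide (y), on a 30 high cradle with blue end blocks, fixed. Origin: centre of the cradle's underside. -x end closed by a plate, two green boards fitted at x = -92 and -66, tops at z = 125; +x end open. Inner wall faces at y = +-48, combed tops at z = 134; solar cells on the +y side. The two empty clips stand inside at x = 30
- clip_seat (a point): where the middle of the power board's lower edge must rest: on the centre line of the two clips, at x = 30, y = 0, z = 36 of the frame; axes as the frame's (x to the open end). The board goes straight down, level, its y along the frame's y, 6 spare to each side wall. Seated, its bar's centre is at z = 134
- clip_l (a point): the empty clip at the frame's y = +26, point on its seat (z = 36). Two sprung brass leaves, 14 wide (y), face each other along x: flared mouth 12 wide (x) and 25 above the seat; they nearly meet 15 above the seat and part to 4 as the edge is pressed through. Both clips together resist with about 10 to 20 N, then less, down to the hard seat; the leaves then grip the board
- clip_r (a point): the same clip at the frame's y = -26, point on its seat
- threadlocker: small red bottle with a white cap, 28 across, 95 high, standing; a bystander (loose). Origin: centre of its underside
- screwdriver: screwdriver, 170 long (along its x), yellow handle, lying; a bystander (loose). Origin: middle of its length, on the table
There are look-alikes about, which are no part of the job. Leave any pink or white look-alike of the radio_board alone.

How it is judged:
By the outcome, as a careful person would: the job done as asked, in the order asked, and still so for the second after the job is handed in, with the robot touching nothing.
It also fails if it takes over 42 s, if anything falls off the work surface, if the arm or the gripper's body presses on something with over 40 N, if the wrist force passes 120 N, or if a joint passes its speed limit or range.

## Robot

A 6-joint arm with a two-finger parallel gripper is mounted at the origin on the work surface. World frame = base frame: x ahead of the robot, y to its left, z up, the work surface at z = 0. Lengths are in m, angles in rad, forces in N, time in s.
With the tool pointing down it reaches from about 0.275 to 0.975 m from the base axis. Payload 8.4 kg.
Tool frame: the origin (TCP) lies on the centre line of the jaws, within the pads' length; the fingertips stand 22 mm ahead of it and the grasp point (between the pads) lies 3 mm ahead of it; z points along the fingers, y is the line along which they close (so a half turn about z gives the same grasp; the last joint's range is limited). The gripper opens to 92 mm and grips with 3 to 60 N. Pads are 20 mm wide; open, the fingers measure 128 mm over their backs; the gripper's body (75 mm by 189 mm) begins 69 mm behind the grasp point.
Start: joints at [1.157, 0.353, 1.633, -0, 1.155, -0.002], TCP at [0.25, 0.573, 0.237] pointing down, gripper open.
Joint ranges: [-2.63, 2.63], [-0.92, 2.1], [0.06, 2.66], [-1.3, 4.44], [0, 2.69], [-3.02, 3.02]. Speed limits (rad/s): [2.22, 2.22, 2.79, 3.14, 3.14, 3.14].

## Interface

Orientations are given as a 3x3 rotation matrix whose columns are the frame's x, y, z axes.
In Python, from workcell import r gives the robot as it stands.
- The arm moves only by the tool apply_moves, never from a script. Its argument "steps" is a list of rows, each an object of numbers: "tx", "ty", "tz": the shift along the tool's x, y, z in cm; "roll": the turn about the tool's z in rad. In form: [{"tx": .., "ty": .., "tz": .., "roll": ..}, ...]. A call has 1 to 20 rows; each row shifts and turns the commanded pose from where the row before left it, along the tool's axes as they then stand; what a row does not reach is not made up. A row lasts 1/8 s, in which the tool goes at most 62.5 mm and 10.7 degrees, less where a joint would pass 70% of its speed; a pose out of reach is approached as far as the arm can. A call is refused whole if a number of a shift passes 6.25 or a number of a turn 0.188, either way. A call with a gripper value outside its range is refused whole. "jaw" is the finger opening in cm, from 0 to 9.19, set as the call begins (left out, the last holds). The fingers move at their own pace and stop on an object; "squeeze" is the grip in N (left out, the last holds). Time passes only in rows, so rows that do not move let the fingers close. It gives the time, the measured TCP pose, the force, the opening and the grip force at its end, in the units of the state.
- r.get_state(): the state, without advancing time (a new reading comes with each control period).
- r.capture(name): name is "scene" or "top"; returns a dict with "color" (480x640x3 uint8, red, green, blue), "vfov" (degrees; the focal length in pixels is half the picture's height over the tangent of half this angle, whatever the lens; pixels are square), "cx", "cy" (the principal point, pixels), "rvec" (rotation vector, rad) and "tvec" (3), from world to camera coordinates, as OpenCV has them. Camera axes: x right, y down, z forward; pixel columns grow to the right and rows downward; lengths in m; the calibration is good to about 2 mm. A picture is of the moment at which its call begins. There is no depth.
- r.finish_job(): hands the job in; it is judged then, once.
The state is a dict: "time_s": time; "joint_positions": joint angles; "qd": joint speeds; "joint_efforts": joint torques, N m; "tool_pos": TCP position; "eef_rot": TCP orientation; "force": force on the tool from outside, world axes, zero at the start; "torque": the same for the moment, N m; "finger_gap": finger opening in m; "grasp_force": force on a finger pad.
Only numpy, scipy, OpenCV 4.12 (cv2) and the standard library are available. Lean on these libraries where they do the work, as an engineer would, in place of code of your own. Each camera call takes 0.05 s, during which the arm holds its last target. There are 200 camera calls.

## Working session

There is one attempt and no reset: what is moved stays moved. The work goes in short steps, Python scripts to look and compute and a tool call to move; the robot and the scene stay as the last step left them, time stands still between calls to the robot, and variables do not carry over. Pictures are saved under pics/ and viewed, at most 10 in all, crops included, and the job is handed in when it is done.

Besides the shell and the picture viewer there is one more tool, called after "Call:" by a JSON object that holds its "op" and its "data". apply_moves: Moves the arm, as the interface text tells. Its arguments: {"type":"object","properties":{"steps":{"type":"array","items":{"type":"object","properties":{"tx":{"type":"number"},"ty":{"type":"number"},"tz":{"type":"number"},"roll":{"type":"number"}}}},"jaw":{"type":"number"},"squeeze":{"type":"number"}},"required":["steps"]}

```bash
mkdir -p pics; ls
python3 - <<'E'
from workcell import r
import cv2,pickle
for n in("scene","top"):
    c=r.capture(n); cv2.imwrite(f"pics/{n}0.png",c["color"][:,:,::-1]); pickle.dump(c,open(f"{n}0.pkl","wb"))
    print(n,c["vfov"],c["cx"],c["cy"],c["rvec"],c["tvec"])
s=r.get_state();print(s)
E
```

```text
pics
scene 47.51269533403783 311.02758792625195 239.91696856039897 [ 1.15873709  2.50851764 -0.83648356] [ 0.26696551 -0.34383824  1.49522983]
top 55.28129117469699 322.3071697916215 237.5354143011242 [ 2.1978046  -2.20548606  0.08442896] [0.08730621 0.56945589 1.03807634]
{'time_s': 0.1, 'joint_positions': array([ 1.15660520e+00,  3.53572895e-01,  1.63402945e+00, -2.53924404e-05,
        1.15515509e+00, -2.38397547e-03]), 'qd': array([ 1.03729778e-03,  7.91318325e-04, -1.40711414e-03,  9.64579424e-05,
       -7.98071623e-04,  3.19468381e-04]), 'joint_efforts': array([ 9.77036325e-04, -5.94901621e+01, -3.34931624e+01,  7.00498070e-02,
        1.82814390e-02, -2.06479501e-05]), 'tool_pos': array([0.25000836, 0.57239555, 0.23595545]), 'eef_rot': array([[-9.16403090e-01,  4.00256388e-01, -4.47497100e-04],
       [ 4.00256638e-01,  9.16402459e-01, -1.07563328e-03],
       [-2.04416497e-05, -1.16482735e-03, -9.99999321e-01]]), 'force': array([ 1.010257  ,  0.26797987, -0.21690663]), 'torque': array([-0.01332826, -0.03042268, -0.02451589]), 'grasp_force': 0.0, 'finger_gap': 0.09183654167193368}
```

View pics/scene0.png

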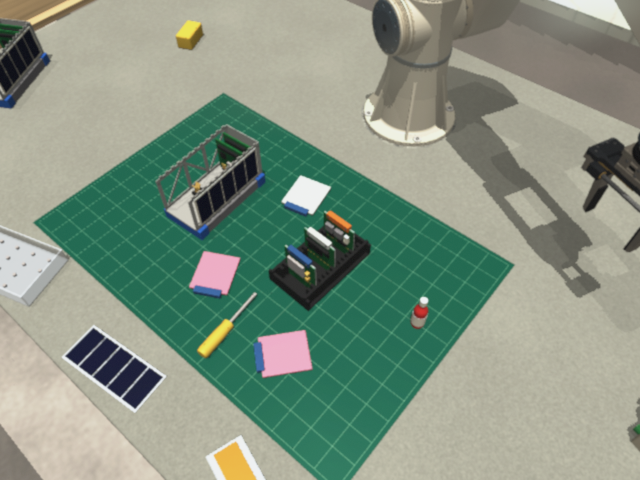

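View pics/top0.png

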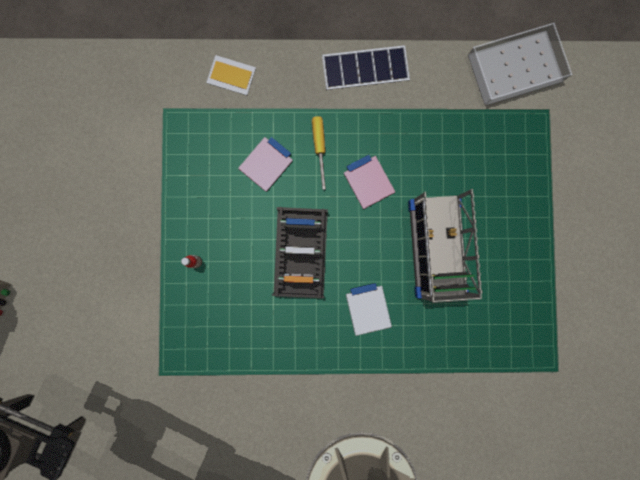

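Run:
```python
import cv2
a=cv2.imread("pics/top0.png")[185:310,265:325]; b=cv2.imread("pics/top0.png")[180:310,400:490]
cv2.imwrite("pics/a.png",cv2.hconcat([cv2.resize(a,(264,550),interpolation=2),cv2.resize(b,(381,550),interpolation=2)]))
c=cv2.imread("pics/scene0.png")[110:310,150:390]
cv2.imwrite("pics/c.png",cv2.resize(c,None,fx=3,fy=3,interpolation=2))
```

```text
(no output)
```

View pics/a.png

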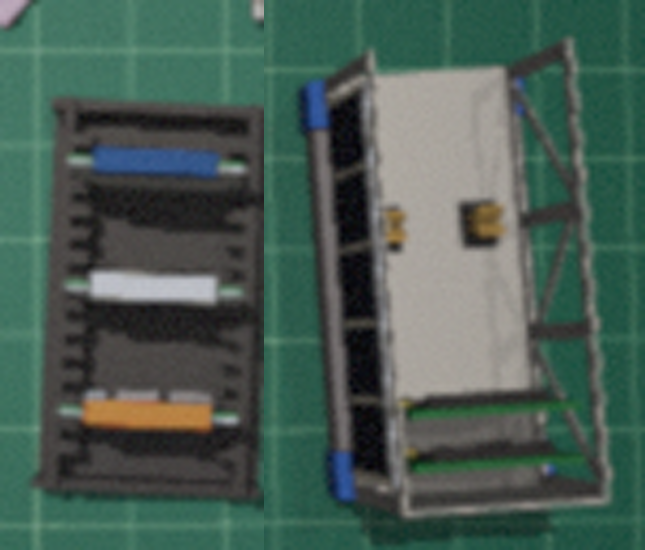

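View pics/c.png

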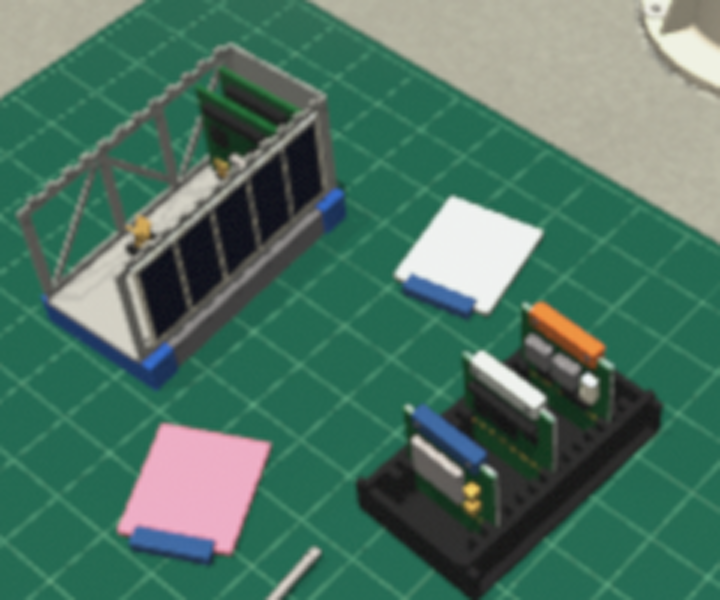

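```bash
cat > h.py <<'E'
import numpy as np,cv2,pickle
from scipy.optimize import least_squares
def proj(c,P):
    f=240/np.tan(np.radians(c["vfov"])/2)
    K=np.array([[f,0,c["cx"]],[0,f,c["cy"]],[0,0,1]])
    return cv2.projectPoints(np.array(P,float).reshape(-1,1,3),np.array(c["rvec"]),np.array(c["tvec"]),K,None)[0].reshape(-1,2)
def ray_z(c,uv,z):
    return least_squares(lambda p:(proj(c,[[p[0],p[1],z]])-uv).ravel(),[.5,0]).x
def world(p,L):
    L=np.array(L,float);C,S=np.cos(p[2]),np.sin(p[2])
    return np.c_[p[0]+C*L[:,0]-S*L[:,1],p[1]+S*L[:,0]+C*L[:,1],L[:,2]]
def fit(obs,x0):
    def res(p): return np.concatenate([(proj(c,world(p,L))-np.array(uv)).ravel() for c,L,uv in obs])
    s=least_squares(res,x0,loss="soft_l1",f_scale=.7); return s.x,res(s.x).reshape(-1,2).round(1)
T=pickle.load(open("top0.pkl","rb"));S=pickle.load(open("scene0.pkl","rb"))
E
python3 - <<'E'
from h import *
a=lambda q:np.array(q)/4.4+[265,185]
b=lambda q:(np.array(q)-[264,0])/4.232+[400,180]
s=lambda q:np.array(q)/3+[150,110]
rim=[[.1135,.05,.134],[-.1135,.05,.134],[.1135,-.05,.134],[-.1135,-.05,.134]]
cl=[[.03,.026,.061],[.03,-.026,.061]]
f,rs=fit([(T,rim+cl,b([[370,55],[405,512],[570,42],[606,497],[396,228],[487,221]])),
 (S,rim+cl,s([[125,272],[325,97],[22,212],[232,47],[222,163],[141,226]]))],[.5,-.2,0])
print("frame",f,rs.tolist())
k=[[.1,.058,.042],[-.1,.058,.042],[.1,-.058,.042]]
ra,rs=fit([(T,k[:2],a([[57,103],[38,487]])),(S,k,s([[475,562],[660,400],[360,480]]))],[.5,.1,0])
print("rack",ra,rs.tolist())
bar=[[0,0,.112],[0,.03,.112],[0,-.03,.112]]
p,rs=fit([(T,bar,a([[147,414],[84,413],[212,416]])),(S,bar[:1],s([[567,330]]))],[.4,.1,0])
print("bar",p,rs.tolist())
for n,o in(("T",T),("S",S)): print(n, -cv2.Rodrigues(np.array(o["rvec"]))[0].T@np.array(o["tvec"]))
# board angle via slot: power board local in rack
print("slots",world(ra,[[-.06,0,0],[0,0,0],[.06,0,0]]))
E
```

```text
frame [ 0.54682488 -0.17856791  0.06858404] [[-1.7, -1.1], [-0.5, 1.4], [-1.0, -1.4], [0.6, 1.3], [-1.8, -0.2], [-0.0, -0.2], [-1.7, -0.7], [1.2, -3.1], [-0.8, -1.5], [-0.4, -3.7], [-10.0, 29.5], [0.5, -1.5]]
rack [ 0.53523808  0.13312885 -0.03568677] [[-1.1, -1.4], [-0.1, 0.8], [-0.2, 1.5], [0.5, -3.4], [-2.2, -3.3]]
bar [ 0.47818207  0.13698744 -0.02802853] [[0.1, -0.1], [-0.1, -0.2], [-0.2, -0.2], [0.1, -2.4]]
T [0.50943646 0.10579886 1.06713915]
S [1.05390119 0.5649714  0.99765082]
slots [[0.47527629 0.1352696  0.        ]
 [0.53523808 0.13312885 0.        ]
 [0.59519988 0.1309881  0.        ]]
```

Run:
```python
from h import *
print(S.keys())
# mat-grid straightness: project overlay of fit
f=[0.5468,-0.1786,0.0686]; ra=[0.5352,0.1331,-0.0357]
def box(x,y,z0,z1):
    v=[[i,j,k] for i in(-x,x) for j in(-y,y) for k in(z0,z1)]
    return [(p,q) for n,p in enumerate(v) for q in v[n+1:] if sum(u!=w for u,w in zip(p,q))==1]
fr=box(.1135,.05,.03,.134)+[((.03-.006,y,.061),(.03+.006,y,.061)) for y in(.026,-.026)]+[((.03,y-.007,.061),(.03,y+.007,.061)) for y in(.026,-.026)]+[((x,-.042,.125),(x,.042,.125)) for x in(-.092,-.066)]
rk=box(.1,.058,0,.042)+[((x,-.03,.112),(x,.03,.112)) for x in(-.06,0,.06)]
out=[]
for c,(x0,y0,w,h) in((T,(265,180,230,130)),(S,(150,110,240,200))):
    k=4 if c is T else 3
    im=cv2.resize(c["color"][y0:y0+h,x0:x0+w,::-1],None,fx=k if c is S else 3.13,fy=k if c is S else 3.13,interpolation=cv2.INTER_CUBIC)
    kk=im.shape[1]/w
    for p,L,col in((f,fr,(0,0,255)),(ra,rk,(0,255,255))):
        for q in L:
            uv=((proj(c,world(p,q))-[x0-.5,y0-.5])*kk)-.5
            a,b=[tuple(int(round(t*16)) for t in u) for u in uv]
            cv2.line(im,a,b,col,1,cv2.LINE_AA,4)
    out.append(im[:,:720])
im=cv2.vconcat(out); im=cv2.resize(im,None,fx=600/im.shape[0],fy=600/im.shape[0],interpolation=cv2.INTER_AREA); cv2.imwrite("pics/ov.png",im); print(im.shape)
```

```text
dict_keys(['color', 'vfov', 'cx', 'cy', 'rvec', 'tvec'])
(600, 429, 3)
```

View pics/ov.png

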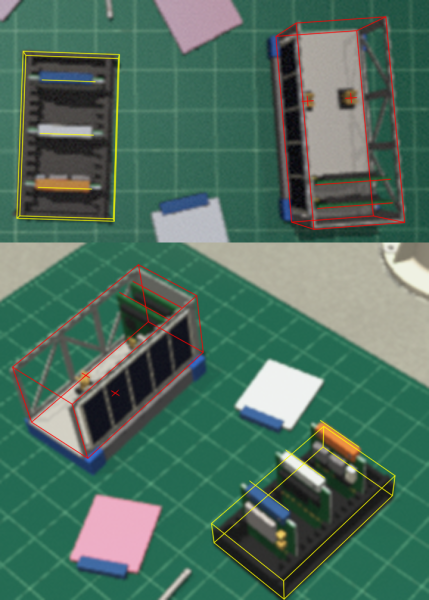

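Run:
```python
from h import *
# mat edges as sub-pixel points; fit k1 so that they are straight
def edgepts(c,p,q,n=60,w=8):
    im=cv2.GaussianBlur(c["color"].astype(np.float32),(0,0),.8);g=im[...,1]-im[...,0]
    p,q=np.array(p,float),np.array(q,float);d=(q-p)/np.linalg.norm(q-p);nn=np.array([-d[1],d[0]]);out=[]
    o=np.arange(-w,w+.01,.25)
    for t in np.linspace(.04,.96,n):
        L=(p+t*(q-p)+o[:,None]*nn).astype(np.float32)
        v=cv2.remap(g,L[:,0],L[:,1],1).ravel();s=np.abs(np.gradient(v))
        if s.max()>1.0: out.append(L[s.argmax()])
    return np.array(out)
for n,c,E in(("top",T,[((163,109),(549,109)),((549,109),(557,372)),((557,372),(160,375)),((160,375),(163,109))]),
  ("scene",S,[((223,94),(512,265)),((512,265),(347,480)),((37,221),(223,94)),((37,221),(347,480))])):
    f=240/np.tan(np.radians(c["vfov"])/2);K=np.array([[f,0,c["cx"]],[0,f,c["cy"]],[0,0,1]])
    P=[edgepts(c,*e) for e in E]
    def res(k,full=False):
        o=[]
        for p in P:
            u=cv2.undistortPoints(p.reshape(-1,1,2).astype(float),K,np.array([k[0],0,0,0.]),P=K).reshape(-1,2)
            m=np.median(u,0);vx,vy,x0,y0=cv2.fitLine(u.astype(np.float32),cv2.DIST_HUBER,0,.01,.01).ravel()
            o.append((u-[x0,y0])@np.array([-vy,vx]))
        return o if full else np.concatenate(o)
    s=least_squares(res,[0.],loss="soft_l1",f_scale=.3,diff_step=1e-3,x_scale=.1)
    print(n,s.x,[np.abs(e).mean().round(2) for e in res([0.],1)],[np.abs(e).mean().round(2) for e in res(s.x,1)])
```

```text
top [1.6362081e-07] [np.float64(0.36), np.float64(0.24), np.float64(0.27), np.float64(0.28)] [np.float64(0.36), np.float64(0.24), np.float64(0.27), np.float64(0.28)]
scene [-0.00260866] [np.float64(0.15), np.float64(0.15), np.float64(0.18), np.float64(1.69)] [np.float64(0.15), np.float64(0.15), np.float64(0.19), np.float64(1.68)]
```

Run:
```python
from h import *
def edgepts(c,p,q,n=60,w=8):
    im=cv2.GaussianBlur(c["color"].astype(np.float32),(0,0),.8);g=im[...,1]-im[...,0]
    p,q=np.array(p,float),np.array(q,float);d=(q-p)/np.linalg.norm(q-p);nn=np.array([-d[1],d[0]]);out=[]
    for t in np.linspace(.04,.96,n):
        o=np.arange(-w,w+.01,.25);L=(p+t*(q-p)+o[:,None]*nn).astype(np.float32)
        v=cv2.remap(g,L[:,0].copy(),L[:,1].copy(),1).ravel();s=np.abs(np.gradient(v));out.append(L[s.argmax()])
    return np.array(out)
for n,c,E in(("top",T,[((163,109),(549,109)),((549,109),(557,372)),((557,372),(160,375)),((160,375),(163,109))]),
  ("scene",S,[((223,94),(512,265)),((512,265),(347,480)),((37,221),(223,94))])):
    f=240/np.tan(np.radians(c["vfov"])/2);K=np.array([[f,0,c["cx"]],[0,f,c["cy"]],[0,0,1]])
    P=[edgepts(c,*e) for e in E]
    for k in np.arange(-.25,.11,.05):
        o=[]
        for p in P:
            u=cv2.undistortPoints(p.reshape(-1,1,2).astype(float),K,np.array([k,0,0,0.]),P=K).reshape(-1,2)
            vx,vy,x0,y0=cv2.fitLine(u.astype(np.float32),cv2.DIST_HUBER,0,.01,.01).ravel()
            o.append(np.abs((u-[x0,y0])@np.array([-vy,vx])).mean().round(2))
        print(n,k.round(2),[float(x) for x in o])
```

```text
top -0.25 [1.61, 1.82, 1.79, 0.98]
top -0.2 [1.23, 1.28, 1.32, 0.75]
top -0.15 [0.91, 0.87, 0.92, 0.56]
top -0.1 [0.62, 0.56, 0.6, 0.42]
top -0.05 [0.41, 0.34, 0.35, 0.32]
top -0.0 [0.36, 0.24, 0.27, 0.28]
top 0.05 [0.54, 0.29, 0.42, 0.29]
top 0.1 [0.73, 0.41, 0.63, 0.36]
scene -0.25 [0.46, 0.73, 0.6]
scene -0.2 [0.36, 0.56, 0.46]
scene -0.15 [0.27, 0.4, 0.35]
scene -0.1 [0.2, 0.27, 0.26]
scene -0.05 [0.16, 0.19, 0.21]
scene -0.0 [0.15, 0.15, 0.18]
scene 0.05 [0.18, 0.2, 0.19]
scene 0.1 [0.24, 0.28, 0.21]
```

Call:
{"op": "apply_moves", "data": {"steps": [{"roll": 0.17},{"roll": 0.17},{"roll": 0.17},{"roll": 0.17},{"roll": 0.17},{"roll": 0.17},{"roll": 0.17},{"tx": -4.3,"ty": 2.4},{"tx": -4.3,"ty": 2.4},{"tx": -4.3,"ty": 2.4},{"tx": -4.3,"ty": 2.4},{"tx": -4.3,"ty": 2.4},{"tx": -4.3,"ty": 2.4},{"tx": -4.3,"ty": 2.4},{"tx": -4.3,"ty": 2.4},{"tx": -4.3,"ty": 2.4},{"tx": -4.3,"ty": 2.4}], "jaw": 4}}

```text
invalid input
```

Run:
```python
from h import *
b=lambda q:(np.array(q)-[264,0])/4.232+[400,180]
s=lambda q:np.array(q)/3+[150,110]
def mk(l): return [[l,.05,.134],[-l,.05,.134],[l,-.05,.134],[-l,-.05,.134]]
for l in (.1135,.110,.107,.104):
  for cams in("TS","T","S"):
    o=[]
    if "T" in cams:o+=[(T,mk(l)+[[.03,-.026,.057]],b([[370,55],[405,512],[570,42],[606,497],[487,221]]))]
    if "S" in cams:o+=[(S,mk(l)+[[.03,-.026,.057]],s([[125,272],[325,97],[22,212],[232,47],[141,228]]))]
    f,rs=fit(o,[.5,-.2,0]); print(l,cams,f.round(4),(rs**2).mean().round(2),rs[-1])
```

```text
0.1135 TS [ 0.5482 -0.1786  0.0632] 2.14 [ 0.3 -0.7]
0.1135 T [ 0.547  -0.1798  0.0579] 0.91 [ 0.2 -0. ]
0.1135 S [ 0.5491 -0.1748  0.0745] 1.68 [1.2 0.4]
0.11 TS [ 0.5475 -0.1786  0.0599] 1.4 [ 0.5 -0.9]
0.11 T [ 0.5469 -0.1798  0.0596] 0.16 [ 0.1 -0. ]
0.11 S [ 0.5511 -0.1738  0.0637] 0.53 [0.8 1. ]
0.107 TS [ 0.5487 -0.1784  0.0553] 2.29 [ 0.2 -0.6]
0.107 T [ 0.5468 -0.1798  0.0597] 1.37 [0.1 0. ]
0.107 S [ 0.5516 -0.1735  0.0571] 0.82 [0.7 1.1]
0.104 TS [ 0.5492 -0.1787  0.0562] 4.7 [-0.  -0.6]
0.104 T [ 0.5467 -0.1798  0.0619] 4.34 [0.1 0. ]
0.104 S [ 0.5512 -0.1737  0.0399] 2.26 [0.8 0.8]
```

Call:
{"op": "apply_moves", "data": {"steps": [{"tx": 0,"ty": 0,"tz": 0,"roll": 0.17},{"tx": 0,"ty": 0,"tz": 0,"roll": 0.17},{"tx": 0,"ty": 0,"tz": 0,"roll": 0.17},{"tx": 0,"ty": 0,"tz": 0,"roll": 0.17},{"tx": 0,"ty": 0,"tz": 0,"roll": 0.17},{"tx": 0,"ty": 0,"tz": 0,"roll": 0.17},{"tx": 0,"ty": 0,"tz": 0,"roll": 0.17}], "jaw": 4.0}}

```text
time_s: 0.98
tool_pos: [0.25, 0.5725, 0.2361]
eef_rot: [[0.037, 0.999, -0.0], [0.999, -0.037, -0.001], [-0.001, -0.0, -1.0]]
force: [0.0, -0.0, 0.0]
finger_gap: 0.0399
grasp_force: 0.0
```

Call:
{"op": "apply_moves", "data": {"steps": [{"tx": -4.3,"ty": 2.4,"tz": 0,"roll": 0},{"tx": -4.3,"ty": 2.4,"tz": 0,"roll": 0},{"tx": -4.3,"ty": 2.4,"tz": 0,"roll": 0},{"tx": -4.3,"ty": 2.4,"tz": 0,"roll": 0},{"tx": -4.3,"ty": 2.4,"tz": 0,"roll": 0},{"tx": -4.3,"ty": 2.4,"tz": 0,"roll": 0},{"tx": -4.3,"ty": 2.4,"tz": 0,"roll": 0},{"tx": -4.3,"ty": 2.4,"tz": 0,"roll": 0},{"tx": -4.3,"ty": 2.4,"tz": 0,"roll": 0},{"tx": -4.3,"ty": 2.4,"tz": 0,"roll": 0},{"tx": 0,"ty": 0,"tz": 0,"roll": 0}]}}

```text
time_s: 2.35
tool_pos: [0.4777, 0.133, 0.2364]
eef_rot: [[0.035, 0.999, -0.0], [0.999, -0.035, -0.001], [-0.001, -0.0, -1.0]]
force: [0.0, 0.1, -0.9]
finger_gap: 0.0401
grasp_force: 0.0
```

Call:
{"op": "apply_moves", "data": {"steps": [{"tx": 0.3,"ty": 0,"tz": 3,"roll": 0},{"tx": 0,"ty": 0,"tz": 3,"roll": 0},{"tx": 0,"ty": 0,"tz": 2.5,"roll": 0},{"tx": 0,"ty": 0,"tz": 2,"roll": 0},{"tx": 0,"ty": 0,"tz": 1.5,"roll": 0},{"tx": 0,"ty": 0,"tz": 0.6,"roll": 0},{"tx": 0,"ty": 0,"tz": 0,"roll": 0},{"tx": 0,"ty": 0,"tz": 0,"roll": 0}]}}

```text
time_s: 3.35
tool_pos: [0.4773, 0.1387, 0.1112]
eef_rot: [[0.031, 1.0, 0.001], [1.0, -0.031, 0.0], [0.0, 0.001, -1.0]]
force: [-0.4, -0.4, -0.2]
finger_gap: 0.0399
grasp_force: 0.0
```

Run:
```python
from workcell import r
from h import *
c=r.capture("scene");t=r.capture("top")
a=cv2.resize(c["color"][180:300,290:400,::-1],None,fx=4,fy=4,interpolation=2)
b=cv2.resize(t["color"][230:320,260:340,::-1],None,fx=4,fy=4,interpolation=2)
b=cv2.copyMakeBorder(b,0,480-b.shape[0],0,0,0)
cv2.imwrite("pics/g.png",cv2.hconcat([a,b]))
```

```text
(no output)
```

View pics/g.png

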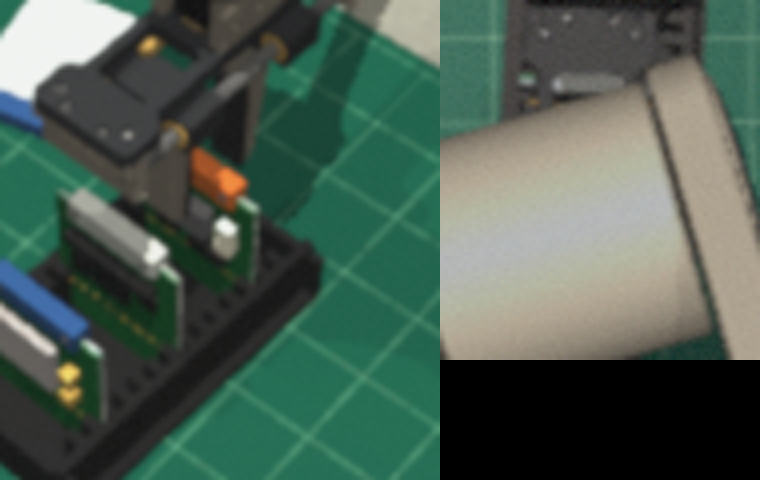

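The front finger (170,180) and the rear finger (235,140) stand on either side of the orange bar. I'll close gently.

Call:
{"op": "apply_moves", "data": {"steps": [{"tx": 0,"ty": 0,"tz": 0,"roll": 0},{"tx": 0,"ty": 0,"tz": 0,"roll": 0},{"tx": 0,"ty": 0,"tz": 0,"roll": 0}], "jaw": 0.8, "squeeze": 5}}

```text
time_s: 3.82
tool_pos: [0.4768, 0.1385, 0.1107]
eef_rot: [[0.031, 1.0, 0.0], [1.0, -0.031, 0.0], [0.0, 0.0, -1.0]]
force: [0.5, 0.1, 0.2]
finger_gap: 0.0123
grasp_force: 4.9
```

Call:
{"op": "apply_moves", "data": {"steps": [{"tx": 0,"ty": 0,"tz": 0,"roll": 0},{"tx": 0,"ty": 0,"tz": 0,"roll": 0},{"tx": 0,"ty": 0,"tz": -0.6,"roll": 0},{"tx": 0,"ty": 0,"tz": -0.8,"roll": 0},{"tx": 0,"ty": 0,"tz": -0.8,"roll": 0},{"tx": 0,"ty": 0,"tz": -0.8,"roll": 0},{"tx": 0,"ty": 0,"tz": -0.8,"roll": 0},{"tx": 0,"ty": 0,"tz": -1.2,"roll": 0},{"tx": 0,"ty": 0,"tz": -2,"roll": 0},{"tx": 0,"ty": 0,"tz": -2.5,"roll": 0},{"tx": 0,"ty": 0,"tz": -2.5,"roll": 0},{"tx": 0,"ty": 0,"tz": -2.5,"roll": 0},{"tx": 0,"ty": 0,"tz": -2,"roll": 0},{"tx": 0,"ty": 0,"tz": -1,"roll": 0},{"tx": 0,"ty": 0,"tz": 0,"roll": 0}], "squeeze": 50}}

```text
time_s: 5.7
tool_pos: [0.4768, 0.1385, 0.286]
eef_rot: [[0.031, 1.0, 0.001], [1.0, -0.031, 0.0], [0.0, 0.001, -1.0]]
force: [0.3, -0.5, -1.3]
finger_gap: 0.0117
grasp_force: 50.0
```

Call:
{"op": "apply_moves", "data": {"steps": [{"tx": 0,"ty": 0,"tz": 0,"roll": -0.045},{"tx": 0,"ty": 0,"tz": 0,"roll": -0.046},{"tx": -1.5,"ty": 0.4,"tz": 0,"roll": 0},{"tx": -2.7,"ty": 0.7,"tz": 0,"roll": 0},{"tx": -3.5,"ty": 0.9,"tz": 0,"roll": 0},{"tx": -3.5,"ty": 0.9,"tz": 0,"roll": 0},{"tx": -3.5,"ty": 0.9,"tz": 0,"roll": 0},{"tx": -3.5,"ty": 0.9,"tz": 0,"roll": 0},{"tx": -3.5,"ty": 0.9,"tz": 0,"roll": 0},{"tx": -3.5,"ty": 0.9,"tz": 0,"roll": 0},{"tx": -3.0,"ty": 0.8,"tz": 0,"roll": 0},{"tx": -2.5,"ty": 0.65,"tz": 0,"roll": 0},{"tx": -1.17,"ty": 0.2,"tz": 0,"roll": 0},{"tx": 0,"ty": 0,"tz": 0,"roll": 0},{"tx": 0,"ty": 0,"tz": 0,"roll": 0}]}}

```text
time_s: 7.58
tool_pos: [0.577, -0.174, 0.2855]
eef_rot: [[-0.06, 0.998, -0.0], [0.998, 0.06, 0.0], [0.0, -0.0, -1.0]]
force: [-0.5, 0.0, -1.8]
finger_gap: 0.012
grasp_force: 50.0
```

Run:
```python
from workcell import r
from h import *
c=r.capture("scene");t=r.capture("top");pickle.dump((c,t,r.get_state()),open("hold.pkl","wb"))
a=cv2.resize(c["color"][70:240,140:290,::-1],None,fx=3.5,fy=3.5,interpolation=2)
b=cv2.resize(t["color"][180:310,400:490,::-1],None,fx=3,fy=3,interpolation=2)
b=cv2.copyMakeBorder(b,0,a.shape[0]-b.shape[0],0,0,0)
cv2.imwrite("pics/h.png",cv2.hconcat([a,b]));print(a.shape,b.shape)
```

```text
(595, 525, 3) (595, 270, 3)
```

View pics/h.png

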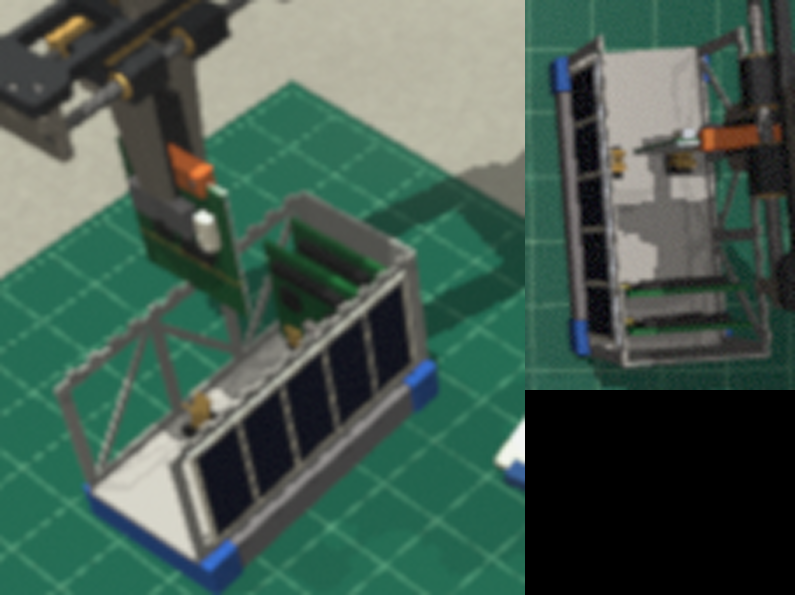

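Run:
```python
from h import *
c,t,s=pickle.load(open("hold.pkl","rb"))
tc=np.array(s["tool_pos"]);print(tc)
zb=.006+(tc[2]-.1107)
def edge(d): return world([tc[0],tc[1],.06],[[0,.042+d,zb],[0,.030+d,zb+.106],[0,.042+d,zb+.096]])
for d in(0,-.0025):
  e=edge(d); print(d,"pred S",(proj(c,e)).round(1).tolist(),"T",proj(t,e).round(1).tolist())
sc=lambda q:np.array(q)/3.5+[140,70]; tp=lambda q:(np.array(q)-[525,0])/3+[400,180]
print("obs S edge_l",sc([[245,311]]),"T edge_l",tp([[637,151]]))
# clip predictions for nominal frame pose
F=[.5475,-.179,.06]
cl=world(F,[[.03,.026,.061],[.03,-.026,.061],[.03,-.026,.036]])
print("clip pred S",proj(c,cl).round(1).tolist(),"T",proj(t,cl).round(1).tolist())
print("clip obs S r",sc([[198,400]]),"T l,r",tp([[617,162],[683,162]]))
print("mm/px at clip: ", [(proj(k,world([F[0]+dx,F[1]+dy,F[2]],[[.03,-.026,.061]]))-proj(k,cl[1:2])).round(2).tolist() for k in(c,t) for dx,dy in((.005,0),(0,.005))])
# top: enlarged crops for careful reading
a=cv2.resize(pickle.load(open("top0.pkl","rb"))["color"][222:246,420:465,::-1],None,fx=12,fy=12,interpolation=cv2.INTER_CUBIC)
b=cv2.resize(t["color"][215:240,428:462,::-1],None,fx=12,fy=12,interpolation=cv2.INTER_CUBIC)
d=cv2.resize(c["color"][135:195,170:230,::-1],None,fx=5,fy=5,interpolation=cv2.INTER_CUBIC)
d2=cv2.resize(S["color"][135:195,170:230,::-1],None,fx=5,fy=5,interpolation=cv2.INTER_CUBIC)
o=np.zeros((600,800,3),np.uint8)
o[:288,:540-50]=a[:, :490];o[:300,500:800]=b[:,:300];o[300:,:300]=d;o[300:,310:610]=d2
cv2.imwrite("pics/z.png",o)
```

```text
[ 0.57715038 -0.17383059  0.28570801]
0 pred S [[211.5, 160.0], [198.5, 118.6], [203.8, 125.0]] T [[435.4, 229.8], [458.7, 224.8], [450.1, 225.8]]
-0.0025 pred S [[210.6, 159.5], [197.6, 118.1], [202.9, 124.5]] T [[436.7, 229.8], [460.2, 224.7], [451.5, 225.7]]
obs S edge_l [[210.         158.85714286]] T edge_l [[437.33333333 230.33333333]]
clip pred S [[213.5, 193.9], [197.1, 183.8], [199.0, 191.0]] T [[429.7, 233.3], [453.0, 231.8], [449.7, 232.6]]
clip obs S r [[196.57142857 184.28571429]] T l,r [[430.66666667 234.        ]
 [452.66666667 234.        ]]
mm/px at clip:  [[[-1.6, 1.22]], [[1.46, 1.03]], [[-0.05, -2.25]], [[-2.25, 0.01]]]
```

View pics/z.png

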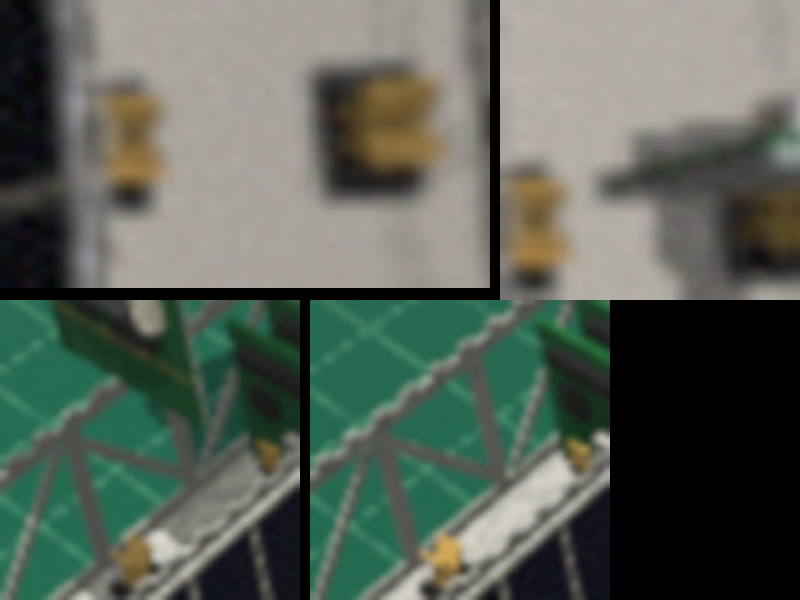

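Call:
{"op": "apply_moves", "data": {"steps": [{"tx": -0.15,"ty": 0.05,"tz": 1,"roll": 0},{"tx": 0,"ty": 0,"tz": 2,"roll": 0},{"tx": 0,"ty": 0,"tz": 2,"roll": 0},{"tx": 0,"ty": 0,"tz": 2,"roll": 0},{"tx": 0,"ty": 0,"tz": 2,"roll": 0},{"tx": 0,"ty": 0,"tz": 1.5,"roll": 0},{"tx": 0,"ty": 0,"tz": 1,"roll": 0},{"tx": 0,"ty": 0,"tz": 0,"roll": 0},{"tx": 0,"ty": 0,"tz": 0,"roll": 0}]}}

```text
time_s: 8.8
tool_pos: [0.5783, -0.1763, 0.1712]
eef_rot: [[-0.06, 0.998, 0.001], [0.998, 0.06, -0.0], [-0.0, 0.001, -1.0]]
force: [-0.6, -0.7, -1.1]
finger_gap: 0.0113
grasp_force: 50.0
```

Run:
```python
from workcell import r
from h import *
c=r.capture("scene");t=r.capture("top");s=r.get_state();print(s["tool_pos"],s["torque"],s["force"])
a=cv2.resize(c["color"][110:230,150:260,::-1],None,fx=4.5,fy=4.5,interpolation=2)
b=cv2.resize(t["color"][215:245,420:465,::-1],None,fx=6,fy=6,interpolation=2)
b=cv2.copyMakeBorder(b,0,a.shape[0]-b.shape[0],0,0,0)
cv2.imwrite("pics/i.png",cv2.hconcat([a,b]))
```

```text
[ 0.57831391 -0.17634815  0.17131084] [-0.01805726  0.07741514 -0.00900855] [-1.15322128 -0.12094352 -0.44629826]
```

View pics/i.png

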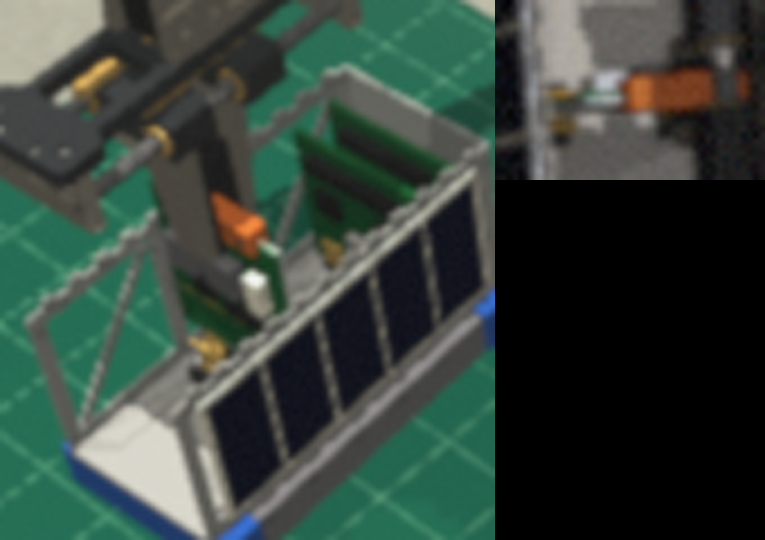

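The board's edge (560,108) lies between clip_l's leaves (563,93) and (563,125). I'll press in small steps.

Call:
{"op": "apply_moves", "data": {"steps": [{"tx": 0,"ty": 0,"tz": 0.4,"roll": 0},{"tx": 0,"ty": 0,"tz": 0.4,"roll": 0},{"tx": 0,"ty": 0,"tz": 0.3,"roll": 0},{"tx": 0,"ty": 0,"tz": 0,"roll": 0}]}}

```text
time_s: 9.4
tool_pos: [0.578, -0.1762, 0.1594]
eef_rot: [[-0.06, 0.998, 0.0], [0.998, 0.06, 0.0], [0.0, 0.0, -1.0]]
force: [0.8, 0.3, -1.0]
finger_gap: 0.0116
grasp_force: 50.0
```

Call:
{"op": "apply_moves", "data": {"steps": [{"tx": 0,"ty": 0,"tz": 0.2,"roll": 0},{"tx": 0,"ty": 0,"tz": 0.2,"roll": 0},{"tx": 0,"ty": 0,"tz": 0.2,"roll": 0},{"tx": 0,"ty": 0,"tz": 0,"roll": 0}]}}

```text
time_s: 9.9
tool_pos: [0.5786, -0.1764, 0.1545]
eef_rot: [[-0.06, 0.998, 0.002], [0.998, 0.06, -0.001], [-0.001, 0.002, -1.0]]
force: [-0.2, 0.2, 2.7]
finger_gap: 0.0117
grasp_force: 50.0
```

Call:
{"op": "apply_moves", "data": {"steps": [{"tx": 0,"ty": 0,"tz": 0.2,"roll": 0},{"tx": 0,"ty": 0,"tz": 0.2,"roll": 0},{"tx": 0,"ty": 0,"tz": 0.2,"roll": 0},{"tx": 0,"ty": 0,"tz": 0,"roll": 0}]}}

```text
time_s: 10.4
tool_pos: [0.5778, -0.1762, 0.1472]
eef_rot: [[-0.06, 0.998, -0.0], [0.998, 0.06, 0.0], [0.0, -0.0, -1.0]]
force: [2.7, -0.6, -1.6]
finger_gap: 0.0108
grasp_force: 50.0
```

Call:
{"op": "apply_moves", "data": {"steps": [{"tx": 0,"ty": 0,"tz": 0.2,"roll": 0},{"tx": 0,"ty": 0,"tz": 0.2,"roll": 0},{"tx": 0,"ty": 0,"tz": 0.1,"roll": 0},{"tx": 0,"ty": 0,"tz": 0,"roll": 0}]}}

```text
time_s: 10.9
tool_pos: [0.5779, -0.1762, 0.1424]
eef_rot: [[-0.06, 0.998, -0.0], [0.998, 0.06, 0.0], [0.0, -0.0, -1.0]]
force: [1.3, 0.3, -0.1]
finger_gap: 0.0111
grasp_force: 50.0
```

Call:
{"op": "apply_moves", "data": {"steps": [{"tx": 0,"ty": 0,"tz": 0.1,"roll": 0},{"tx": 0,"ty": 0,"tz": 0.1,"roll": 0},{"tx": 0,"ty": 0,"tz": 0.1,"roll": 0},{"tx": 0,"ty": 0,"tz": 0,"roll": 0}]}}

```text
time_s: 11.4
tool_pos: [0.5783, -0.1762, 0.1406]
eef_rot: [[-0.06, 0.998, 0.001], [0.998, 0.06, -0.0], [-0.0, 0.001, -1.0]]
force: [-0.3, 1.3, 11.0]
finger_gap: 0.0112
grasp_force: 50.0
```

Call:
{"op": "apply_moves", "data": {"steps": [{"tx": 0,"ty": 0,"tz": 0.1,"roll": 0},{"tx": 0,"ty": 0,"tz": 0.1,"roll": 0},{"tx": 0,"ty": 0,"tz": 0,"roll": 0}]}}

```text
time_s: 11.78
tool_pos: [0.5791, -0.1763, 0.1405]
eef_rot: [[-0.06, 0.998, 0.003], [0.998, 0.06, -0.001], [-0.001, 0.003, -1.0]]
force: [-2.9, 2.4, 26.1]
finger_gap: 0.0114
grasp_force: 50.0
```

Hard seat: 26 N with no further travel, at the expected height. I'll ease off, open and retract.

Call:
{"op": "apply_moves", "data": {"steps": [{"tx": 0,"ty": 0,"tz": -0.2,"roll": 0},{"tx": 0,"ty": 0,"tz": -0.1,"roll": 0},{"tx": 0,"ty": 0,"tz": 0,"roll": 0}], "squeeze": 10}}

```text
time_s: 12.15
tool_pos: [0.578, -0.1763, 0.1406]
eef_rot: [[-0.06, 0.998, 0.0], [0.998, 0.06, -0.0], [-0.0, 0.0, -1.0]]
force: [2.2, -0.2, 4.6]
finger_gap: 0.012
grasp_force: 10.0
```

Call:
{"op": "apply_moves", "data": {"steps": [{"tx": 0,"ty": 0,"tz": 0,"roll": 0},{"tx": 0,"ty": 0,"tz": 0,"roll": 0},{"tx": 0,"ty": 0,"tz": 0,"roll": 0},{"tx": 0,"ty": 0,"tz": -1,"roll": 0},{"tx": 0,"ty": 0,"tz": -2,"roll": 0},{"tx": 0,"ty": 0,"tz": -3,"roll": 0},{"tx": 0,"ty": 0,"tz": -3,"roll": 0},{"tx": 0,"ty": 0,"tz": -3,"roll": 0},{"tx": 0,"ty": 0,"tz": -2,"roll": 0},{"tx": -4,"ty": 0,"tz": 0,"roll": 0},{"tx": -5,"ty": 0,"tz": 0,"roll": 0},{"tx": -5,"ty": 0,"tz": 0,"roll": 0},{"tx": -5,"ty": 0,"tz": 0,"roll": 0},{"tx": -5,"ty": 0,"tz": 0,"roll": 0},{"tx": 0,"ty": 0,"tz": 0,"roll": 0}], "jaw": 4.0}}

```text
time_s: 14.02
tool_pos: [0.5916, -0.419, 0.2806]
eef_rot: [[-0.057, 0.998, -0.0], [0.998, 0.057, -0.001], [-0.001, -0.0, -1.0]]
force: [-0.1, 0.5, -0.3]
finger_gap: 0.0401
grasp_force: 0.0
```

Run:
```python
from workcell import r
from h import *
c=r.capture("scene");t=r.capture("top")
a=cv2.resize(c["color"][100:350,140:440,::-1],(500,417),interpolation=2)
a=cv2.copyMakeBorder(a,0,600-417,0,0,0)
b=cv2.resize(t["color"][180:310,425:490,::-1],(300,600),interpolation=2)
cv2.imwrite("pics/j.png",cv2.hconcat([a,b]))
# predicted px of seated bar top centre and ends
F=[.5475,-.179,.06];P=world(F,[[.03,0,.142],[.03,.03,.142],[.03,-.03,.142]])
print("S crop",((proj(c,P)-[140,100])*5/3).round(0).tolist(),"T crop",((proj(t,P)-[425,180])*4.615+[500,0]).round(0).tolist())
```

```text
S crop [[99.0, 107.0], [115.0, 116.0], [82.0, 97.0]] T crop [[627.0, 230.0], [559.0, 234.0], [694.0, 226.0]]
```

View pics/j.png

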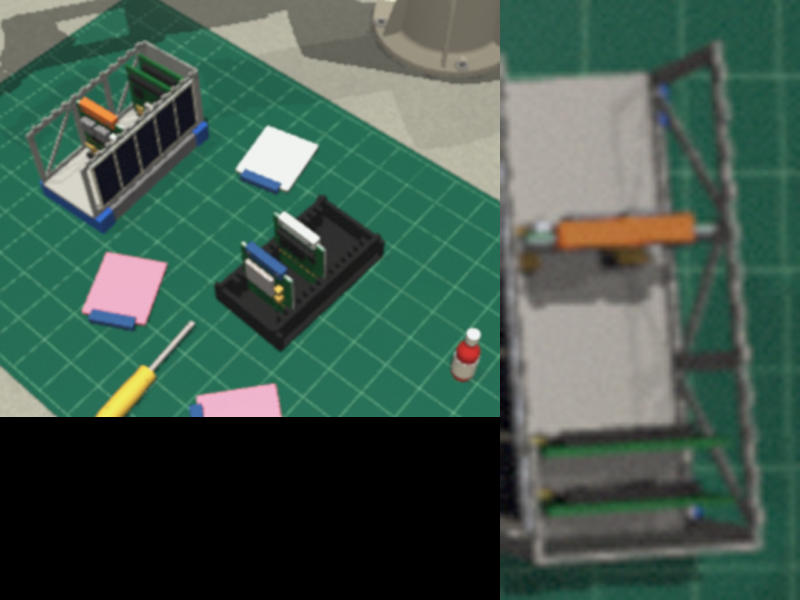

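The orange bar spans (558–694, 231) in the top crop, against a predicted (559–694, 230). The board stands upright in the clips with its coils facing the open end, and nothing else has moved.

```bash
python3 -c "
from workcell import r
print(r.finish_job())"
```

```text
the job is handed in; nothing more can be done
None
```

The power board is pressed fully home in the two spring clips, standing upright with its component side to the frame's open end. The other boards, bottle and screwdriver were left alone, and the job was handed in at about 14 s.

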